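# Park the locked iris carriage at its end stop

### The arm

A 7-joint arm with a two-finger parallel gripper is mounted at the origin on the work surface. World frame = base frame: x ahead of the robot, y to its left, z up, the work surface at z = 0. Lengths are in m, angles in rad, forces in N, time in s.
With the tool pointing down it reaches from about 0.4 to 0.85 m from the base axis. Payload 4.4 kg.
Tool frame: the origin (TCP) lies between the finger pads; the fingertips stand 25 mm ahead of it and the grasp point (between the pads) lies 6 mm ahead of it; z points along the fingers, y is the direction in which the jaws open and shut (so a half turn about z gives the same grasp; the last joint's range is limited). The gripper opens to 94 mm and grips with 3 to 60 N. Pads are 16 mm wide; open, the fingers measure 119 mm over their backs; the gripper's body (75 mm by 177 mm) begins 78 mm behind the grasp point.
Start: joints at [1.147, 0.628, 0.038, 1.517, -0.027, 0.996, -0.02], TCP at [0.228, -0.609, 0.23] pointing down, gripper open.
Joint ranges: [-3.06, 3.06], [-0.37, 2.12], [-1.25, 1.32], [0.18, 2.47], [-1.1, 4.24], [0.23, 1.98], [-2.94, 2.94]. Speed limits (rad/s): [2.57, 2.57, 3.14, 3.14, 3.14, 3.14, 3.14].

### API

Orientations are given as a 3x3 rotation matrix whose columns are the frame's x, y, z axes.
In Python, from station import r gives the robot as it stands. The module is installed in compiled form; this text tells all that it offers.
- The arm moves only by the shell command python3 -m pendant 'ROWS' [OPENING]. ROWS is JSON, a list of rows, each an object with "linear": the shift along the world's x, y, z in units of 40 mm (1.0 is 40 mm), a list of three; "roll": the turn about the world's z in units of 6 degrees (1.0 is 6 degrees). In form: [{"linear": [tx, ty, tz], "roll": roll}, ...]. A call has 1 to 20 rows; each row is the pose to reach, as a shift and turn from the pose commanded when the call began; what a row does not reach only later rows make up. A row lasts 1/12 s, in which the tool goes at most 41.7 mm and 7.16 degrees, less where a joint would pass 70% of its speed; a pose out of reach is approached as far as the arm can. A call with a gripper value outside its range is refused whole. OPENING is the closure, from 0 (fully open) to 1 (shut), set as the call begins (- or left out, the last holds). The fingers move at their own pace and stop on an object; the grip force is fixed at half the most. Time passes only in rows, so rows that repeat a pose let the fingers close. It gives the time, the measured TCP pose, the force and the opening at its end, in the units of the state.
- r.sense(): the state, without advancing time (a new reading comes with each control period).
- r.get_image(name): name is "scene" or "top" or "wrist"; returns a dict with "img" (480x640x3 uint8, red, green, blue), "range_z" (480x640 float32, m along the optical axis (not along the pixel's ray), 0 where there is no reading), "intrinsics" (3x3 intrinsics, pixels), "cam_to_world" (4x4, takes a point from camera to world coordinates). Camera axes: x right, y down, z forward; pixel columns grow to the right and rows downward; lengths in m; the calibration is good to about 2 mm. A picture is of the moment at which its call begins.
- r.job_done(): hands the job in, once; it reports no verdict.
Trained networks look in a picture, given as the dict that the camera call returned (one of the last four; its "shot" number tells which), for a name from the list of things; names that differ only in an ending like _2 or _b are one class to them, and where a whole thing is asked for, a point or a joint stands for the part that bears it (a point fixed in the world has none). Each returns a list of dicts, best first, with "conf" (0 to 1); they miss things now and then, are a little off and sometimes report something else, mostly with a low value. They report only what shows in the picture. A call takes as long as a camera call. They do not tell look-alikes from the thing itself.
- r.trace(picture, label): "pixels" (480x640 bool, what is visible of it).
- r.tip_of(picture, label): "location" ([x, y, z] in m, in the coordinates of the camera as it stood for that picture, good to about 4 mm: a listed point, or the origin of a listed thing).
The state is a dict: "time_s": time; "joints": joint angles; "dq": joint speeds; "joint_torque": joint torques, N m; "tcp_pos": TCP position; "ee_rot": TCP orientation; "wrist_force": force on the tool from outside, world axes, zero at the start; "ft_torque": the same for the moment, N m; "opening": finger opening in m.
Only numpy, scipy, OpenCV 4.12 (cv2) and the standard library are available. Lean on these libraries where they do the work, as an engineer would, in place of code of your own. Each camera call takes 0.05 s, during which the arm holds its last target. There are 200 camera calls.

### The job

With a fingertip, press the black lock button on top of the iris carriage and, keeping it held down all the way, push the carriage along the optical rail until it rests against the end stop (the plain solid block, not the lens mount); then let the button come up and move clear, so that the carriage is locked there. Do not pick anything up, keep off the lens mount, and leave the loose things where they lie.

Things in the scene. Friction and masses are not known exactly. Their poses are not given: they have to be found in the camera images.
- rail: Fixed aluminium optical rail, 440 mm long (its y axis), 50 mm wide (x axis), 26 mm high, screwed to the green bench. Origin: centre of its underside, on the bench top.
- carriage (a joint): Position of the iris carriage along the rail, in m, growing along the rail's +y axis; 0 is mid-rail. An aluminium saddle 66 mm (rail x) by 70 mm (along the rail), top 43 mm above the bench, about 0.45 kg. While the button is up, pins lock it to the rail (1 to 3 mm of play); with the button held down it slides with 1 to 2 N.
- iris (a point): Centre of the dark iris ring, 48 mm in diameter, upright on an arm on the carriage's rail +x side, 72 mm from the rail's centre line; its top is 102 mm above the bench. It rides with the carriage.
- button_top (a point): Centre of the top face of the black rubber lock button: a flat oblong pad 32 mm (rail x) by 52 mm (along the rail) in the middle of the carriage, top 57 mm above the bench when up. At each end of the pad an aluminium cheek, 36 mm wide and 4 mm thick, stands up to 70 mm above the bench; 62 mm free between the cheeks along the rail. Moves with carriage and button; y runs along the rail.
- lock_button (a joint): How far the lock button is pressed down, in m: 0 up (locked), 0.007 fully down. Spring return: about 3 N starts it moving; the carriage comes free once it is about 3.5 mm down; about 7.5 N holds it fully down. Let go, it springs up and locks the carriage wherever it is.
- end_stop: The end stop: a plain steel block 66 mm (rail x) by 24 mm (along the rail), 62 mm high, clamped over the rail at one end or the other, with a 3 mm rubber bumper on both faces. Origin: under its centre, on the rail's centre line at bench height; y along the rail. The carriage rests against the bumper when button and stop centres are 50 mm apart.
- lens_mount: The lens mount at the other end of the rail: an aluminium block 66 x 24 mm, 43 mm high, with an arm on the rail +x side carrying an upright glass lens in a 54 mm ring, its top 105 mm above the bench. Origin: under the block's centre, on the rail's centre line at bench height. Delicate: to be left alone.
- bottle: Loose white plastic cleaning bottle, 44 mm in diameter, 85 mm high, standing on the rail's +x side. Origin: centre of its underside. To be left where it is.
- driver: Loose screwdriver, 150 mm long, lying on the rail's -x side. Origin under the middle, x axis along it. To be left where it is.
- spare_ring: Loose aluminium spare lens ring, 50 mm in diameter, 12 mm high, lying on the rail's -x side. Origin: centre of its underside. To be left where it is.
Mind the look-alikes: they are no part of the job. What is shaped like the end_stop but blue, brown or red is not meant.

How it is judged:
By the outcome, as a careful person would: the job done as asked, in the order asked, and still so for the second after the job is handed in, with the robot touching nothing.
It also fails if it takes over 35 s, if anything falls off the work surface, if the arm or the gripper's body presses on something with over 40 N, if the wrist force passes 120 N, or if a joint passes its speed limit or range.

## Working session

There is one attempt and no reset: what is moved stays moved. The work goes in short steps, Python scripts to look and compute and a shell command to move; the robot and the scene stay as the last step left them, time stands still between calls to the robot, and variables do not carry over. Pictures are saved under pics/ and viewed, about 8 in all and at most 12, crops included, and the job is handed in when it is done.

```bash
mkdir -p pics; cat > h.py <<'E'
from station import r
import numpy as np, cv2
def w(p,loc):
    T=np.array(p["cam_to_world"]); return T[:3,:3]@np.array(loc)+T[:3,3]
def save(p,n,crop=None,s=1):
    im=p["img"]
    if crop: a,b,c,d=crop; im=im[b:d,a:c]
    im=cv2.resize(im,None,fx=s,fy=s,interpolation=cv2.INTER_CUBIC)
    cv2.imwrite("pics/"+n,np.ascontiguousarray(im[:,:,::-1]))
def cloud(p):
    K=np.array(p["intrinsics"]);z=p["range_z"];v,u=np.mgrid[:480,:640]
    c=np.stack([(u-K[0,2])*z/K[0,0],(v-K[1,2])*z/K[1,1],z],-1)
    T=np.array(p["cam_to_world"]); return c@T[:3,:3].T+T[:3,3]
E
python3 - <<'E'
from h import *
np.set_printoptions(precision=4,suppress=True)
for c in ["top","scene"]:
    p=r.get_image(c); save(p,c+"1.png")
    for n in ["rail","button_top","iris","end_stop","lens_mount","bottle","driver","spare_ring"]:
        for d in r.tip_of(p,n)[:4]:
            q=np.array(d["location"]);K=np.array(p["intrinsics"]);px=K@q/q[2]
            print(c,n,round(d["conf"],2),w(p,q),px[:2].round())
s=r.sense();print(s["time_s"],s["tcp_pos"],s["ee_rot"],s["opening"],s["wrist_force"])
E
```

```text
top rail 0.85 [ 0.5416 -0.0162 -0.002 ] [306. 291.]
top button_top 0.91 [ 0.5519 -0.0335  0.0543] [316. 280.]
top button_top 0.19 [ 0.5413 -0.0163 -0.0032] [307. 291.]
top iris 0.89 [ 0.6142 -0.0284  0.0752] [312. 238.]
top end_stop 0.98 [ 0.564  -0.1602 -0.0007] [395. 276.]
top end_stop 0.91 [ 0.7136 -0.0896 -0.0019] [349. 189.]
top end_stop 0.89 [ 0.6616 -0.2162 -0.0009] [426. 217.]
top end_stop 0.61 [ 0.4514 -0.3007 -0.0055] [485. 345.]
top lens_mount 0.74 [0.523  0.1585 0.0009] [198. 304.]
top bottle 0.57 [0.7171 0.0025 0.0007] [294. 187.]
top driver 0.61 [ 0.4487  0.0826 -0.0022] [245. 350.]
top spare_ring 0.65 [ 0.454  -0.1399 -0.002 ] [384. 345.]
scene rail 0.6 [ 0.5408 -0.0132  0.0046] [303. 238.]
scene button_top 0.63 [ 0.5426 -0.0387  0.0572] [294. 227.]
scene iris 0.65 [0.5221 0.1568 0.0042] [344. 181.]
scene iris 0.56 [ 0.6132 -0.0272  0.0809] [334. 229.]
scene end_stop 0.98 [ 0.447  -0.2958 -0.0022] [144. 332.]
scene end_stop 0.91 [ 0.5559 -0.1541 -0.0001] [260. 299.]
scene end_stop 0.77 [ 0.66   -0.2126  0.0039] [291. 358.]
scene end_stop 0.58 [ 0.7116 -0.0896 -0.0003] [366. 316.]
scene lens_mount 0.57 [0.5221 0.1585 0.0039] [345. 181.]
scene bottle 0.78 [0.7183 0.0025 0.0042] [397. 276.]
scene driver 0.57 [0.4466 0.0879 0.0008] [293. 188.]
scene spare_ring 0.86 [ 0.448  -0.1385  0.0022] [215. 263.]
scene spare_ring 0.5 [ 0.719  -0.0002  0.0007] [397. 279.]
0.9 [ 0.2276 -0.6089  0.2305] [[ 0.9367  0.3502  0.    ]
 [ 0.3502 -0.9367 -0.    ]
 [ 0.      0.     -1.    ]] 0.09366531051541459 [-0.0072  1.2455 -0.1512]
```

View pics/top1.png

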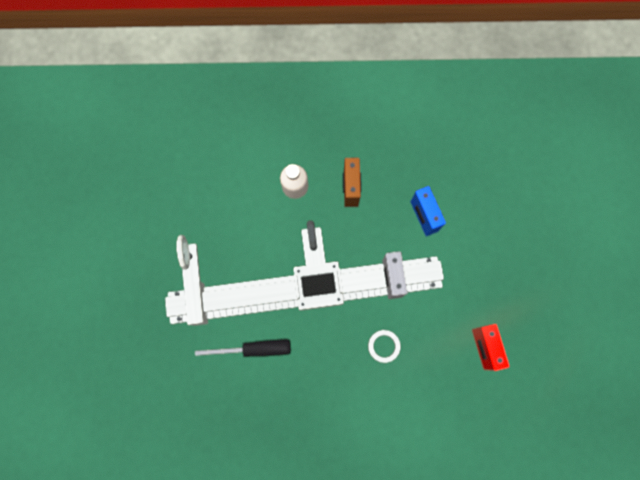

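View pics/scene1.png

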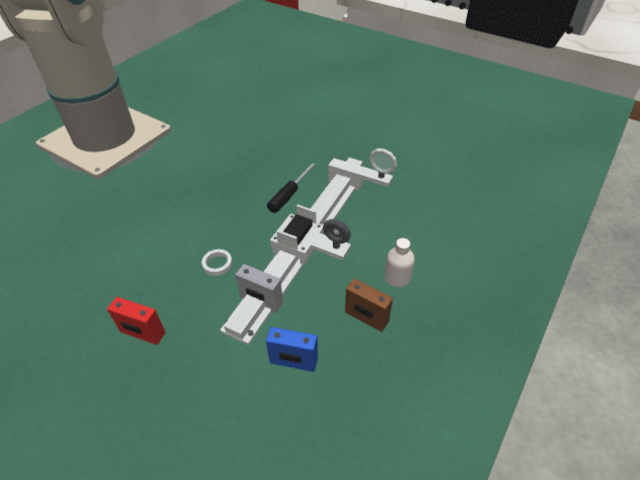

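The end stop candidates in the top picture are the grey block on the rail (395,276), brown (352,182), blue (428,211) and red (491,347). The grey one is the plain block clamped on the rail, and the lens mount is at the other end (198,304). Next I'll refine the geometry and check a close crop.

```bash
python3 - <<'E'
from h import *
np.set_printoptions(precision=4,suppress=True)
p=r.get_image("top"); C=cloud(p); save(p,"crop1.png",(270,200,470,330),4)
print(np.array(p["intrinsics"])[0,0],np.array(p["cam_to_world"])[:3,3])
m=r.trace(p,"rail")[0]["pixels"]; X=C[m&(p["range_z"]>0)]; X=X[(X[:,2]>.02)&(X[:,2]<.03)]
(cx,cy),(a,b),ang=cv2.minAreaRect(X[:,:2].astype(np.float32)); print("rail",cx,cy,a,b,ang)
_,_,V=np.linalg.svd(X[:,:2]-X[:,:2].mean(0),full_matrices=False); print("dir",V[0],np.degrees(np.arctan2(V[0,1],V[0,0])))
for n in ["button_top","end_stop"]:
    for d in r.trace(p,n)[:5]:
        mm=d["pixels"]; Y=C[mm&(p["range_z"]>0)]; print(n,d["conf"],mm.sum(),"top",np.percentile(Y[:,2],[5,50,95]),cv2.minAreaRect(Y[Y[:,2]>.035][:,:2].astype(np.float32)))
g=p["img"].astype(int).sum(2); reg=np.zeros_like(g,bool); reg[265:305,295:345]=1
Y=C[reg&(g<200)]; print("dark",len(Y),Y.mean(0),cv2.minAreaRect(Y[:,:2].astype(np.float32)))
reg[:]=0; reg[240:305,375:415]=1; Y=C[reg&(C[...,2]>.055)]; print("stop",len(Y),Y.mean(0),cv2.minAreaRect(Y[:,:2].astype(np.float32)))
reg[:]=0; reg[255:315,285:350]=1; Y=C[reg&(C[...,2]>.064)]; print("cheek",len(Y),Y.mean(0),cv2.minAreaRect(Y[:,:2].astype(np.float32)))
E
```

```text
572.1836825548971 [ 0.4399 -0.046   0.9268]
rail 0.5354649424552917 -0.014990061521530151 0.04829249903559685 0.44017472863197327 6.755760192871094
dir [ 0.1181 -0.993 ] -83.21490325709271
button_top 0.72 711 top [0.0528 0.0558 0.0583] ((0.5467725396156311, -0.03584011644124985), (0.032352037727832794, 0.05176408588886261), 7.032132148742676)
end_stop 0.78 1186 top [0.0063 0.0597 0.0632] ((0.4479840099811554, -0.29677748680114746), (0.06611302495002747, 0.02787626162171364), 12.272655487060547)
end_stop 0.77 1068 top [0.0051 0.0592 0.0633] ((0.6638992428779602, -0.21136030554771423), (0.06675995886325836, 0.027554430067539215), 20.12029266357422)
end_stop 0.75 837 top [0.0149 0.0602 0.0633] ((0.7136241793632507, -0.09237843006849289), (0.029193663969635963, 0.06509875506162643), 89.92636108398438)
end_stop 0.57 923 top [0.0142 0.0602 0.0632] ((0.5610336065292358, -0.15407757461071014), (0.06627178937196732, 0.02748488448560238), 7.58579683303833)
dark 575 [ 0.5453 -0.0358  0.0575] ((0.5000180602073669, -0.04143523424863815), (0.12051772326231003, 0.047266535460948944), 7.00172758102417)
stop 695 [ 0.5583 -0.1531  0.0771] ((0.5063511729240417, -0.1213303878903389), (0.0572638176381588, 0.19259080290794373), 57.993892669677734)
cheek 150 [ 0.5326 -0.0372  0.1833] ((0.5022473335266113, -0.041083261370658875), (0.12505051493644714, 0.06974303722381592), 6.760873794555664)
```

View pics/crop1.png

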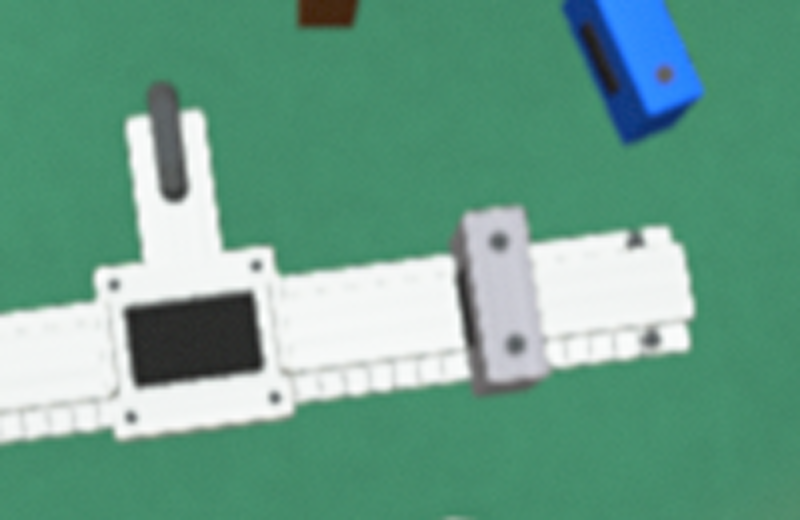

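The crop shows the carriage (195,340) with its black pad and iris arm, and the plain grey steel block (505,300) with its dark bumper facing the carriage. That is the end stop. I'll move above the pad with the fingers closed.

```bash
python3 -m pendant '[{"linear":[1,1.77,0],"roll":-0.6},{"linear":[2,3.53,0],"roll":-1.2},{"linear":[3,5.3,0],"roll":-1.8},{"linear":[4,7.06,0],"roll":-2.28},{"linear":[5,8.83,0],"roll":-2.28},{"linear":[6,10.6,0],"roll":-2.28},{"linear":[7,12.36,0],"roll":-2.28},{"linear":[7.6,13.4,0],"roll":-2.28},{"linear":[8,14.12,0],"roll":-2.28},{"linear":[8,14.12,0],"roll":-2.28},{"linear":[8,14.12,0],"roll":-2.28},{"linear":[8,14.12,0],"roll":-2.28},{"linear":[8,14.12,0],"roll":-2.28},{"linear":[8,14.12,0],"roll":-2.28},{"linear":[8,14.12,0],"roll":-2.28},{"linear":[8,14.12,0],"roll":-2.28},{"linear":[8,14.12,0],"roll":-2.28},{"linear":[8,14.12,0],"roll":-2.28},{"linear":[8,14.12,0],"roll":-2.28},{"linear":[8,14.12,0],"roll":-2.28}]' 1
python3 - <<'E'
from h import *
np.set_printoptions(precision=4,suppress=True)
p=r.get_image("wrist"); save(p,"wrist1.png"); C=cloud(p)
for n in ["button_top","end_stop"]:
    for d in r.tip_of(p,n)[:3]: print(n,d["conf"],w(p,d["location"]))
    for d in r.trace(p,n)[:3]:
        mm=d["pixels"]; Y=C[mm&(p["range_z"]>0)]; print(n,d["conf"],mm.sum(),"z",np.percentile(Y[:,2],[5,50,95]),cv2.minAreaRect(Y[Y[:,2]>.05][:,:2].astype(np.float32)))
s=r.sense();print(s["time_s"],s["tcp_pos"],s["ee_rot"],s["opening"],s["wrist_force"])
E
```

```text
time_s: 2.77
tcp_pos: [0.547, -0.046, 0.2305]
ee_rot: [[0.993, 0.116, -0.0], [0.116, -0.993, -0.001], [-0.001, 0.001, -1.0]]
wrist_force: [0.1, -0.7, -0.0]
opening: 0.0003
button_top 0.95 [ 0.5478 -0.0358  0.0604]
button_top 0.7 1943 z [0.0555 0.0582 0.0594] ((0.5467141270637512, -0.034505777060985565), (0.031284984201192856, 0.05161631479859352), 6.425690650939941)
end_stop 0.88 [ 0.5612 -0.1556  0.0046]
end_stop 0.87 [ 0.6624 -0.2131  0.0001]
end_stop 0.83 [ 0.4474 -0.3004 -0.0003]
end_stop 0.92 1884 z [0.0066 0.0415 0.0643] ((0.5134299397468567, -0.21477600932121277), (0.26955297589302063, 0.05783763527870178), 51.33784866333008)
end_stop 0.85 4380 z [0.011  0.0614 0.0644] ((0.6632035374641418, -0.21127310395240784), (0.06618187576532364, 0.024992570281028748), 21.299283981323242)
end_stop 0.81 3473 z [0.0235 0.0627 0.0645] ((0.713310956954956, -0.09099248051643372), (0.024349015206098557, 0.06530452519655228), 89.88978576660156)
3.0167 [ 0.5474 -0.045   0.2306] [[ 0.9931  0.1171  0.0001]
 [ 0.1171 -0.9931 -0.0001]
 [ 0.0001  0.0002 -1.    ]] 0.0006730630502936993 [-0.3845 -0.6169  0.2589]
```

View pics/wrist1.png

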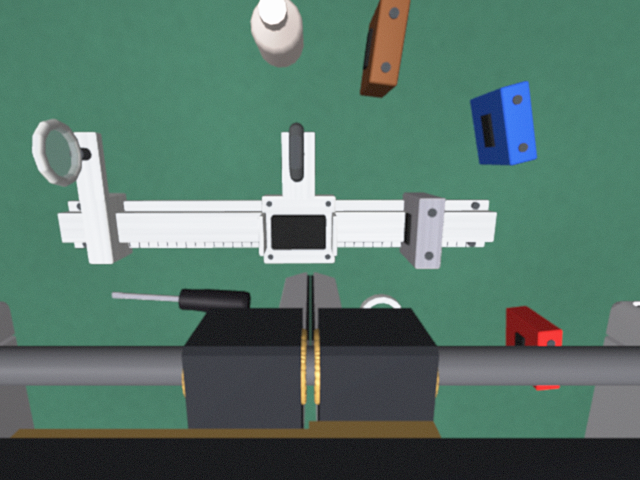

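The view is clear: pad at (298,232), end stop at (423,230), fingertips just below the pad in the image and nothing between. Now down to just above the pad.

```bash
python3 -m pendant '[{"linear":[0,0,-0.8]},{"linear":[0,0,-1.6]},{"linear":[0,0,-2.4]},{"linear":[0,0,-3.0]},{"linear":[0,0,-3.3]},{"linear":[0,0,-3.5]},{"linear":[0,0,-3.55]},{"linear":[0,0,-3.55]},{"linear":[0,0,-3.55]}]' 2>&1 || true
python3 - <<'E'
from h import *
s=r.sense();print(s["time_s"],s["tcp_pos"],s["wrist_force"])
E
```

```text
validation failed for argument at $[0]...
3.0167 [ 0.54741346 -0.04497083  0.23063092] [-0.38445631 -0.6169298   0.25890169]
```

Roll must be given in every row.

```bash
python3 -m pendant '[{"linear":[0,0,-0.8],"roll":0},{"linear":[0,0,-1.6],"roll":0},{"linear":[0,0,-2.4],"roll":0},{"linear":[0,0,-3.0],"roll":0},{"linear":[0,0,-3.3],"roll":0},{"linear":[0,0,-3.5],"roll":0},{"linear":[0,0,-3.55],"roll":0},{"linear":[0,0,-3.55],"roll":0},{"linear":[0,0,-3.55],"roll":0}]'
```

```text
time_s: 3.77
tcp_pos: [0.5484, -0.0442, 0.0893]
ee_rot: [[0.993, 0.118, 0.002], [0.118, -0.993, -0.0], [0.002, 0.0, -1.0]]
wrist_force: [-0.3, 0.3, 0.4]
opening: 0.0006
```

```bash
python3 -m pendant '[{"linear":[0,0,-0.08],"roll":0},{"linear":[0,0,-0.16],"roll":0},{"linear":[0,0,-0.22],"roll":0},{"linear":[0,0,-0.27],"roll":0},{"linear":[0,0,-0.3],"roll":0},{"linear":[0,0,-0.3],"roll":0},{"linear":[0,0,-0.3],"roll":0}]'
```

```text
time_s: 4.35
tcp_pos: [0.5484, -0.0441, 0.077]
ee_rot: [[0.993, 0.119, 0.002], [0.119, -0.993, -0.0], [0.002, 0.0, -1.0]]
wrist_force: [-0.7, -0.1, 5.8]
opening: 0.0003
```

```bash
python3 -m pendant '[{"linear":[0,0,-0.04],"roll":0},{"linear":[0,0,-0.07],"roll":0},{"linear":[0,0,-0.09],"roll":0},{"linear":[0,0,-0.09],"roll":0}]'
```

```text
time_s: 4.68
tcp_pos: [0.5487, -0.0444, 0.075]
ee_rot: [[0.993, 0.118, 0.003], [0.118, -0.993, -0.0], [0.002, 0.001, -1.0]]
wrist_force: [-2.3, 0.0, 17.0]
opening: 0.0005
```

Fully down at 17 N. Pushing along the rail.

```bash
python3 -m pendant '[{"linear":[0.006,-0.05,0],"roll":0},{"linear":[0.018,-0.15,0],"roll":0},{"linear":[0.036,-0.3,0],"roll":0},{"linear":[0.053,-0.45,0],"roll":0},{"linear":[0.071,-0.6,0],"roll":0},{"linear":[0.089,-0.75,0],"roll":0},{"linear":[0.107,-0.9,0],"roll":0},{"linear":[0.125,-1.05,0],"roll":0},{"linear":[0.142,-1.2,0],"roll":0},{"linear":[0.154,-1.3,0],"roll":0},{"linear":[0.166,-1.4,0],"roll":0},{"linear":[0.166,-1.4,0],"roll":0},{"linear":[0.166,-1.4,0],"roll":0}]'
python3 - <<'E'
from h import *
np.set_printoptions(precision=4,suppress=True)
for c in ["wrist","top"]:
    p=r.get_image(c); save(p,c+"2.png")
    for n in ["button_top","iris","end_stop"]:
        for d in r.tip_of(p,n)[:2]: print(c,n,d["conf"],w(p,d["location"]))
E
```

```text
time_s: 5.77
tcp_pos: [0.5554, -0.1012, 0.075]
ee_rot: [[0.993, 0.118, 0.003], [0.118, -0.993, -0.001], [0.003, 0.002, -1.0]]
wrist_force: [-2.2, -1.9, 15.7]
opening: 0.0009
wrist button_top 0.9 [ 0.5562 -0.0897  0.0532]
wrist iris 0.85 [ 0.627  -0.0813  0.0823]
wrist end_stop 0.84 [ 0.662  -0.212   0.0004]
wrist end_stop 0.81 [ 0.4481 -0.302  -0.0031]
top end_stop 0.67 [ 0.4511 -0.3009 -0.0047]
```

View pics/wrist2.png

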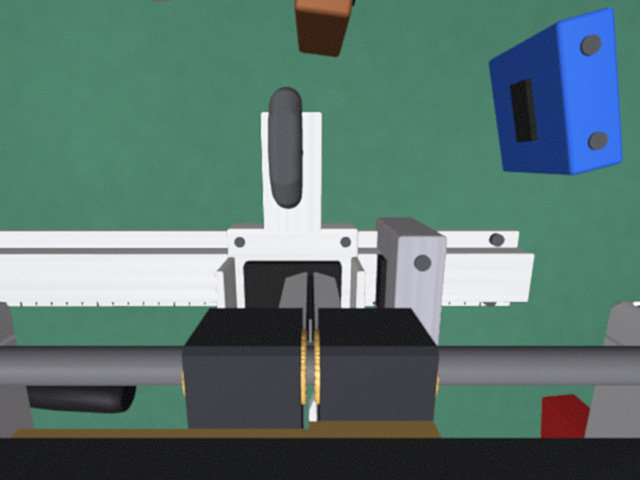

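The carriage rides along with the fingertip: its edge is at x≈358 and the bumper at ≈380, with the button still down. Continuing gently to contact.

```bash
python3 -m pendant '[{"linear":[0.009,-0.08,0],"roll":0},{"linear":[0.018,-0.16,0],"roll":0},{"linear":[0.027,-0.24,0],"roll":0},{"linear":[0.036,-0.3,0],"roll":0},{"linear":[0.042,-0.35,0],"roll":0},{"linear":[0.042,-0.35,0],"roll":0}]'; python3 -m pendant '[{"linear":[0.006,-0.05,0],"roll":0},{"linear":[0.006,-0.05,0],"roll":0}]';  python3 -m pendant '[{"linear":[0.006,-0.05,0],"roll":0},{"linear":[0.006,-0.05,0],"roll":0}]'
```

```text
time_s: 6.67
tcp_pos: [0.557, -0.1144, 0.075]
ee_rot: [[0.993, 0.118, 0.003], [0.118, -0.993, -0.0], [0.003, 0.001, -1.0]]
wrist_force: [-3.3, 0.7, 16.3]
opening: 0.0003
time_s: 6.83
tcp_pos: [0.557, -0.1147, 0.075]
ee_rot: [[0.993, 0.119, 0.002], [0.119, -0.993, 0.002], [0.002, -0.001, -1.0]]
wrist_force: [-3.2, 4.6, 17.9]
opening: 0.0003
time_s: 7.0
tcp_pos: [0.5571, -0.115, 0.0749]
ee_rot: [[0.993, 0.12, 0.001], [0.12, -0.993, 0.004], [0.002, -0.003, -1.0]]
wrist_force: [-3.7, 4.9, 20.1]
opening: 0.0004
```

Push force jumped to about 5 N with no further progress, so it is in contact. I'll check by picture before release.

```bash
python3 -m pendant '[{"linear":[0.006,-0.05,0],"roll":0},{"linear":[0.006,-0.05,0],"roll":0}]'
python3 - <<'E'
from h import *
np.set_printoptions(precision=4,suppress=True)
p=r.get_image("wrist"); save(p,"wrist3.png",(180,180,480,330),2.6)
for n in ["button_top","iris","end_stop"]:
    for d in r.tip_of(p,n)[:2]: print(n,d["conf"],w(p,d["location"]))
E
```

```text
time_s: 7.17
tcp_pos: [0.5574, -0.1159, 0.0749]
ee_rot: [[0.993, 0.121, 0.001], [0.121, -0.993, 0.005], [0.002, -0.005, -1.0]]
wrist_force: [-3.4, 6.5, 17.5]
opening: 0.0002
button_top 0.9 [ 0.5556 -0.1042  0.0532]
iris 0.98 [ 0.6259 -0.0958  0.0824]
end_stop 0.86 [ 0.5626 -0.1563  0.0048]
end_stop 0.77 [ 0.6629 -0.2137 -0.0021]
```

View pics/wrist3.png

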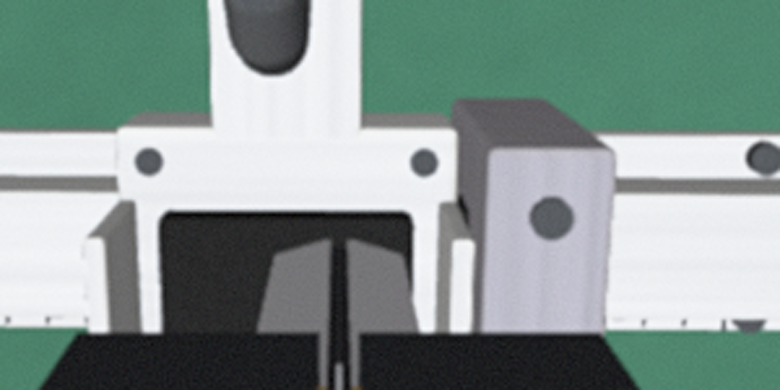

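The carriage is against the bumper: no gap at (460,200). Releasing straight up, then moving clear.

```bash
python3 -m pendant '[{"linear":[0,0,0.1],"roll":0},{"linear":[0,0,0.2],"roll":0},{"linear":[0,0,0.35],"roll":0},{"linear":[0,0,0.6],"roll":0},{"linear":[0,0,1.2],"roll":0},{"linear":[0,0,2],"roll":0},{"linear":[0,0,3],"roll":0},{"linear":[0,0,4],"roll":0},{"linear":[-0.9,-0.5,4],"roll":0},{"linear":[-1.8,-1,4],"roll":0},{"linear":[-2.7,-2,4],"roll":0},{"linear":[-3,-3,4],"roll":0},{"linear":[-3,-4,4],"roll":0},{"linear":[-3,-5,4],"roll":0},{"linear":[-3,-5,4],"roll":0},{"linear":[-3,-5,4],"roll":0},{"linear":[-3,-5,4],"roll":0},{"linear":[-3,-5,4],"roll":0}]'
python3 - <<'E'
from h import *
np.set_printoptions(precision=4,suppress=True)
for c in ["top","scene"]:
    p=r.get_image(c); save(p,c+"4.png"); C=cloud(p)
    for n in ["button_top","iris","end_stop","lens_mount","bottle","driver","spare_ring"]:
        for d in r.tip_of(p,n)[:2]: print(c,n,d["conf"],w(p,d["location"]))
    for d in r.trace(p,"button_top")[:1]:
        Y=C[d["pixels"]&(p["range_z"]>0)]; print("btn z",np.percentile(Y[:,2],[5,50,95]),cv2.minAreaRect(Y[Y[:,2]>.04][:,:2].astype(np.float32)))
    if c=="scene": save(p,"scene4c.png",(180,130,440,350),3)
s=r.sense();print(s["time_s"],s["tcp_pos"],s["wrist_force"])
E
```

```text
time_s: 8.87
tcp_pos: [0.4369, -0.3181, 0.2328]
ee_rot: [[0.993, 0.121, -0.001], [0.121, -0.993, 0.002], [-0.0, -0.002, -1.0]]
wrist_force: [-0.2, 0.0, -0.6]
opening: 0.0002
top button_top 0.69 [ 0.5582 -0.1039  0.0542]
top iris 0.72 [ 0.6213 -0.099   0.0776]
top end_stop 0.97 [ 0.4501 -0.2991 -0.0021]
top end_stop 0.94 [ 0.6595 -0.2142 -0.0059]
top lens_mount 0.62 [0.521  0.1608 0.0007]
top bottle 0.62 [ 0.4523 -0.1433 -0.0002]
top bottle 0.6 [ 0.7212  0.0036 -0.0005]
top spare_ring 0.6 [ 0.4504 -0.1423 -0.0011]
btn z [0.0527 0.056  0.0586] ((0.554962158203125, -0.10681649297475815), (0.03230593353509903, 0.053728166967630386), 5.855668544769287)
scene button_top 0.89 [ 0.5525 -0.1119  0.0567]
scene iris 0.76 [ 0.6245 -0.096   0.0829]
scene iris 0.26 [ 0.4486 -0.1376  0.001 ]
scene end_stop 0.94 [ 0.7122 -0.0914  0.0018]
scene end_stop 0.74 [ 0.6636 -0.213   0.0018]
scene lens_mount 0.81 [0.5228 0.1617 0.0055]
scene bottle 0.57 [0.7184 0.0018 0.004 ]
scene driver 0.94 [ 0.4477  0.0868 -0.0003]
scene driver 0.69 [0.7182 0.0021 0.0042]
scene spare_ring 0.55 [ 0.4498 -0.1386 -0.0003]
btn z [0.0474 0.0566 0.0586] ((0.5560453534126282, -0.10862861573696136), (0.03301609680056572, 0.058222074061632156), 8.50365924835205)
9.7667 [ 0.4367 -0.3201  0.2329] [ 0.1379  0.0918 -1.0137]
```

View pics/top4.png

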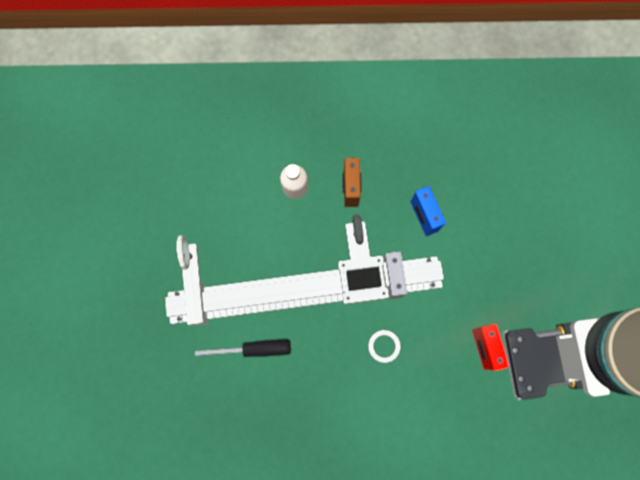

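View pics/scene4c.png

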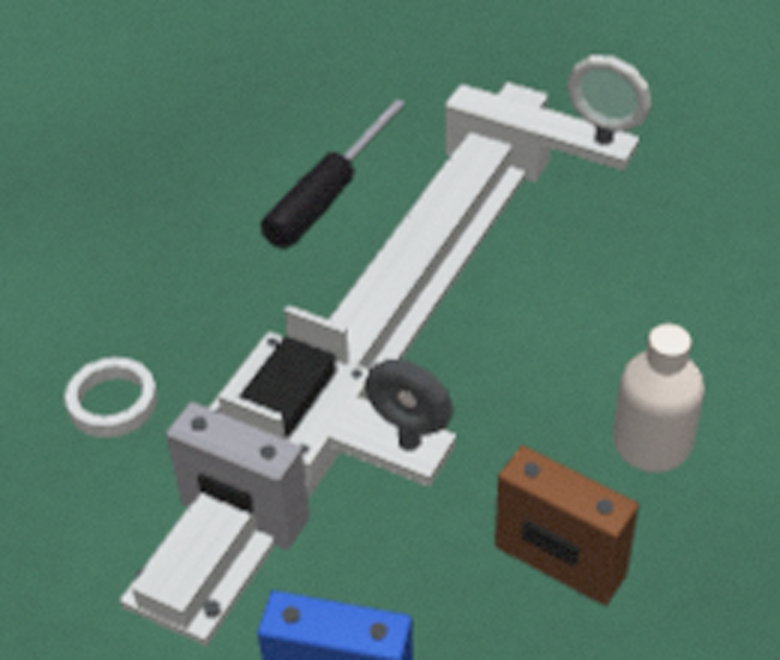

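The carriage rests against the grey stop (top picture: carriage at 363,279, stop at 395,273). The button is up at z≈0.056, loose things are unmoved, and the arm is clear (fingers ~0.2 m up). Handing in.

```bash
python3 -c "
from station import r
r.job_done()"
```

```text
the job is handed in; nothing more can be done
```

I pressed the lock button fully down with the closed fingertips (about 17 N) and kept it held. I then pushed the carriage about 70 mm until it rested against the grey end stop, lifted straight off and moved clear. The job was handed in at about 9.8 s; no verdict was given.

**Contact with the stop:** the push force rose to 5–6.5 N with almost no further movement. The pictures show no gap at the bumper. The button and stop centres measured about 50–52 mm apart, against a nominal 50 mm, which is within measuring error.

**Button and lock:** after release the button top is back at about 56–57 mm above the bench, so it is up. I did not nudge the carriage to test the lock.

**Everything else:** the lens mount, bottle, screwdriver and spare ring stayed where they were, within the networks' accuracy.

**Disagreements:** the networks gave a few false labels (the spare ring called a bottle, the bottle called a driver). In the last top and scene pictures they did not list the grey stop among their two best hits, so there I relied on the pictures themselves. The scene camera put the button 5–8 mm from the top camera's estimate, but the depth outlines from the two agreed to about 2 mm.

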